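# Push a row of graphite moulds home in their rack and bolt it

## Task

Four graphite mould blocks stand in a loose row before the mouth of the low steel rack. Without lifting any of them, close the row up while it is still outside, push it from behind as one straight, closed row into the rack, and press it against the red pad of the end stop, firmly but gently (about 10 N on the pad for half a second, never more than 20 N, as graphite chips). Then back off and slide the bolt fully shut behind the row, leaving the blocks home and the cup, jar and plate where they are.

Things in the scene. Friction and masses are not known exactly. Their poses are not given: they have to be found in the camera images.
- rack: Low steel rack fixed to the bench. Origin at bench level in the middle of the lane, at its closed end; +x is the push direction (from mouth to end stop), z up. Two rails 18 mm high run from x = -138 mm to 0, inner faces at y = +-22 mm (lane 4 mm wider than a block), then flare to y = +-31 mm at x = -167 mm.
- rack_mouth (a point): Middle of the rack's mouth at bench level, rack x = -167 mm, y = 0. Just outside it stand a strike post, 18 mm high, at rack x = -186 to -170 mm, y = 36 to 48 mm, and on the other side the bolt's bed and guides, up to 19 mm high, at y = -44 to -84 mm.
- end_stop: Rigid end stop of the rack, same origin and axes as the rack: a dark bracket carrying a red pad (40 mm wide, 1 to 25 mm high) on a set screw. The pad's face lies anywhere from rack x = -8 mm to 0; the setting differs each time, does not show in this pose and must be found by contact. Under 25 N the pad does not yield. A home row (160 mm) so reaches back to rack x = -168 to -160 mm.
- bolt (a joint): Brass slide bolt behind the row: 0 = drawn fully out to the rack's -y side, 0.062 m = fully shut across the lane, at a hard end. It slides along the rack's +y with about 2.5 N friction and stays where it is left. The bar spans rack x = -184 to -172 mm, 6 to 16 mm above the bench; its tip lies at rack y = -32 mm when open, +30 mm when shut.
- bolt_knob (a point): Middle, 42 mm above the bench, of the black upright knob on the bolt bar: 18 mm in diameter, 27 to 53 mm above the bench, at rack y = -102 mm when open and -40 mm when shut (x = -178 mm).
- mould_1: Black graphite mould block 40 x 40 x 36 mm high with a round dimple in its top, about 80 to 150 g, front block of the row, nearest the rack. Origin at the centre of its underside; its +x points roughly along the rack's +x, z up. At the start the blocks stand 4 to 10 mm apart, each a little askew and out of line.
- mould_2: Black graphite mould block 40 x 40 x 36 mm high with a round dimple in its top, about 80 to 150 g, second block. Origin at the centre of its underside; its +x points roughly along the rack's +x, z up. At the start the blocks stand 4 to 10 mm apart, each a little askew and out of line.
- mould_3: Black graphite mould block 40 x 40 x 36 mm high with a round dimple in its top, about 80 to 150 g, third block. Origin at the centre of its underside; its +x points roughly along the rack's +x, z up. At the start the blocks stand 4 to 10 mm apart, each a little askew and out of line.
- mould_4: Black graphite mould block 40 x 40 x 36 mm high with a round dimple in its top, about 80 to 150 g, rear block of the row, the one to push on. Origin at the centre of its underside; its +x points roughly along the rack's +x, z up. At the start the blocks stand 4 to 10 mm apart, each a little askew and out of line.
- tin_cup: Bystander: small steel cup, 64 mm wide, 30 mm high. Origin at the centre of its underside.
- frit_jar: Bystander: green glass jar, 48 mm wide, 60 mm high. Origin at the centre of its underside.
- marver: Bystander: flat brown plate 70 x 60 x 8 mm lying on the bench. Origin at the centre of its underside.

How it is judged (in metres and radians):
On the way, in this order (a step that is already met when the one before it is completed fails the run):
1. the row is closed up (no gap over 3 mm) with the front block still outside the mouth (x of mould_1 in the frame of mould_2 below 0.043 m and x of mould_2 in the frame of mould_3 below 0.043 m and x of mould_3 in the frame of mould_4 below 0.043 m and x of mould_1 in the frame of rack below -0.18 m), for 0.1 s.
2. the closed row is home and pressed against the end stop with 5 N or more for 0.4 s (x of mould_1 in the frame of rack above -0.03 m and x of mould_1 in the frame of mould_2 below 0.043 m and x of mould_2 in the frame of mould_3 below 0.043 m and x of mould_3 in the frame of mould_4 below 0.043 m and y of mould_1 in the frame of rack between -0.006 and 0.006 m and y of mould_2 in the frame of rack between -0.006 and 0.006 m and y of mould_3 in the frame of rack between -0.006 and 0.006 m and y of mould_4 in the frame of rack between -0.006 and 0.006 m and contact force between end_stop and anything else above 5 N), for 0.4 s.
3. the bolt is fully shut behind the row (x of mould_1 in the frame of rack above -0.03 m and x of mould_1 in the frame of mould_2 below 0.043 m and x of mould_2 in the frame of mould_3 below 0.043 m and x of mould_3 in the frame of mould_4 below 0.043 m and y of mould_1 in the frame of rack between -0.006 and 0.006 m and y of mould_2 in the frame of rack between -0.006 and 0.006 m and y of mould_3 in the frame of rack between -0.006 and 0.006 m and y of mould_4 in the frame of rack between -0.006 and 0.006 m and value of joint bolt above 0.058 m), for 0.2 s.
At the end, for the whole second after the job is handed in: All four blocks stand in the rack in one closed row (no gap over 3 mm), each within 6 mm of the lane's middle, the front block at the end stop (its centre beyond rack x = -30 mm; it touches the pad at -28 to -20 mm, by the pad's setting), at rest; the bolt is shut to within 4 mm of its end (all of step 3 and linear speed of each of mould_1, mould_2, mould_3, mould_4 below 0.01 m/s).
It fails at once if the end stop is pressed with more than 20 N (contact force between end_stop and anything else above 20 N).
It fails at once if the row buckles: a block more than 12 mm out of line with its neighbour or turned more than 0.3 rad from the lane (y of mould_2 in the frame of mould_1 above 0.012 m or y of mould_2 in the frame of mould_1 below -0.012 m or y of mould_3 in the frame of mould_2 above 0.012 m or y of mould_3 in the frame of mould_2 below -0.012 m or y of mould_4 in the frame of mould_3 above 0.012 m or y of mould_4 in the frame of mould_3 below -0.012 m or angle between the x axis of any of mould_1, mould_2, mould_3, mould_4 and the x axis of rack, either way round above 0.3 rad).
It fails at once if the row is not closed up (a gap over 5 mm) with the front block inside the mouth (x of mould_1 in the frame of rack above -0.145 m and (x of mould_1 in the frame of mould_2 above 0.045 m or x of mould_2 in the frame of mould_3 above 0.045 m or x of mould_3 in the frame of mould_4 above 0.045 m)).
It fails at once if a block is lifted more than 8 mm off the bench or tipped over 0.25 rad (height (world z) of any of mould_1, mould_2, mould_3, mould_4 above 0.008 m or angle between any of mould_1, mould_2, mould_3, mould_4's own z axis and vertical above 0.25 rad).
It fails at once if the cup, jar or plate is moved more than 15 mm (distance of any of tin_cup, frit_jar, marver from where it was at the start of the episode above 0.015 m).
It also fails if it takes over 62 s, if anything falls off the work surface, if the arm or the gripper's body presses on something with over 40 N, if the wrist force passes 120 N, or if a joint passes its speed limit or range.

## Robot

A 6-joint arm with a two-finger parallel gripper is mounted at the origin on the work surface. World frame = base frame: x ahead of the robot, y to its left, z up, the work surface at z = 0. Lengths are in mm, angles in degrees, forces in N, time in s.
With the tool pointing down it reaches from about 300 to 775 mm from the base axis. Payload 14.6 kg.
Tool frame: the origin (TCP) lies between the finger pads; the fingertips stand 14 mm ahead of it and the grasp point (between the pads) lies 5 mm behind it; z points along the fingers, y is the line along which they close (so a half turn about z gives the same grasp; the last joint's range is limited). The gripper opens to 94 mm and grips with 3 to 60 N. Pads are 16 mm wide; open, the fingers measure 119 mm over their backs; the gripper's body (75 mm by 177 mm) begins 78 mm behind the grasp point.
Start: joints at [-67.128, 17.183, 87.147, -0, 75.671, -3.816], TCP at [247.018, -491.398, 219.446] pointing down, gripper open.
Joint ranges: [-173.82, 173.82], [-45.26, 126.66], [13.44, 144.39], [-59.66, 239.66], [0, 175.72], [-146.38, 146.38]. Speed limits (degrees/s): [127.2, 127.2, 147.25, 180, 180, 180].

## Interface

Orientations are given as [roll, pitch, yaw] about the fixed x, y, z axes, in that order (R = Rz(yaw) Ry(pitch) Rx(roll)).
In Python, from rig import r gives the robot as it stands.
- The arm moves only by the tool drive_tool, never from a script. Its argument "rows" is one flat list of numbers, 7 for each row, row after row: the opening, from 0 (shut) to 1 (fully open), then the shift along the tool's x, y, z each as a share of 0.025 m, from -1 to 1, then the turn, a rotation vector about the tool's x, y, z each as a share of 0.1 rad, from -1 to 1. In form: [jaw, x, y, z, rx, ry, rz, jaw, x, y, z, rx, ry, rz, ...]. A call has 1 to 5 rows; each row shifts and turns the commanded pose from where the row before left it, along the tool's axes as they then stand; what a row does not reach is not made up. A row lasts 1/10 s, in which the tool goes at most 50 mm and 8.59 degrees, less where a joint would pass 70% of its speed; a pose out of reach is approached as far as the arm can. A call with a number of a shift or a turn outside -1 to 1 is refused whole. A call with a gripper value outside its range is refused whole. The fingers move at their own pace and stop on an object; "squeeze" is the grip in N (left out, the last holds). Time passes only in rows, so rows that do not move let the fingers close. It gives the time, the measured TCP pose, the force, the opening and the grip force at its end, in the units of the state.
- r.sense(): the state, without advancing time (a new reading comes with each control period).
- r.capture(name): name is "scene" or "top" or "wrist"; returns a dict with "image" (480x640x3 uint8, red, green, blue), "z_map" (480x640 float32, mm along the optical axis (not along the pixel's ray), 0 where there is no reading), "fx", "fy", "cx", "cy" (pixels), "T" (4x4, takes a point from camera to world coordinates). Camera axes: x right, y down, z forward; pixel columns grow to the right and rows downward; lengths in mm; the calibration is good to about 2 mm. A picture is of the moment at which its call begins.
- r.sign_off(): hands the job in; it is judged then, once.
The state is a dict: "time": time; "joint_pos": joint angles; "qvel": joint speeds; "joint_efforts": joint torques, N m; "tcp_pos": TCP position; "eef_rot": TCP orientation; "contact_force": force on the tool from outside, world axes, zero at the start; "wrist_torque": the same for the moment, N m; "opening": finger opening in mm; "gripper_force": force on a finger pad.
Only numpy, scipy, OpenCV 4.12 (cv2) and the standard library are available. Lean on these libraries where they do the work, as an engineer would, in place of code of your own. Each camera call takes 0.05 s, during which the arm holds its last target. There are 200 camera calls.

## Working session

There is one attempt and no reset: what is moved stays moved. The work goes in short steps, Python scripts to look and compute and a tool call to move; the robot and the scene stay as the last step left them, time stands still between calls to the robot, and variables do not carry over. Pictures are saved under pics/ and viewed, at most 10 in all, crops included, and the job is handed in when it is done.

Besides the shell and the picture viewer there is one more tool, called after "Request:" as name(argument=value, ...) on one line, values as JSON. drive_tool: Moves the arm, as the interface text tells. Its arguments: {"type":"object","properties":{"rows":{"type":"array"},"squeeze":{"type":"number"}},"required":["rows"]}

```bash
mkdir -p pics; ls
python3 - <<'E'
from rig import r
import cv2,numpy as np
for n in("scene","top"):
    c=r.capture(n); np.savez(f"pics/{n}.npz",**c)
    cv2.imwrite(f"pics/{n}.png",c["image"][:,:,::-1]); print(n,c["fx"],c["cx"],c["cy"],np.round(c["T"],3).tolist())
print(r.sense())
E
```

```text
pics
scene 463.1675140034229 316.456719435405 237.06282520153965 [[0.878, 0.276, -0.392, 895.679], [0.479, -0.486, 0.731, -515.449], [0.011, -0.829, -0.559, 491.459], [0.0, 0.0, 0.0, 1.0]]
top 590.6581055417164 321.4664056611429 239.1686861833221 [[-0.035, -0.975, 0.221, 346.48], [-0.999, 0.033, -0.012, 67.656], [0.005, -0.221, -0.975, 1157.651], [0.0, 0.0, 0.0, 1.0]]
{'time': 0.1, 'joint_pos': array([-6.71279858e+01,  1.72115245e+01,  8.71748999e+01, -6.24510333e-04,
        7.56707097e+01, -3.81425470e+00]), 'qvel': array([ 0.06246154, -0.12284508, -0.02578455, -0.090689  ,  0.04957893,
       -0.06500509]), 'joint_efforts': array([ 1.66939495e-03, -5.32645583e+01, -3.53282475e+01,  7.10466108e-02,
        2.35264044e-02, -5.97679286e-05]), 'tcp_pos': array([ 246.93480627, -491.21469044,  218.96548677]), 'eef_rot': array([-1.79942952e+02, -3.19709866e-03,  2.66864221e+01]), 'contact_force': array([ 0.11713683, -0.10497979,  0.33876146]), 'wrist_torque': array([ 0.01400792,  0.02820412, -0.00190078]), 'gripper_force': 0.0, 'opening': 93.56516825047159}
```

View pics/top.png

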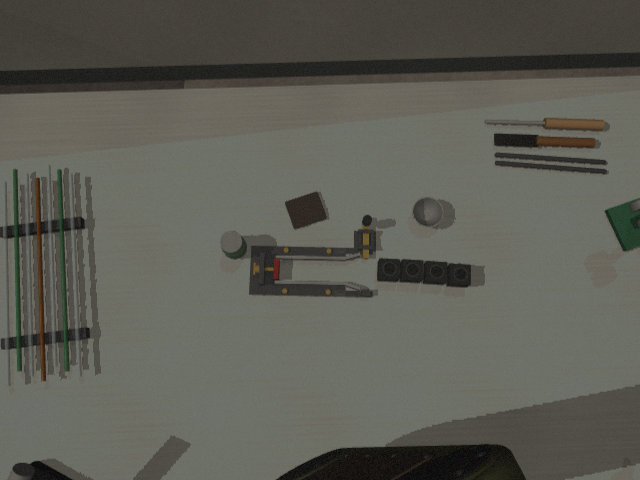

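View pics/scene.png

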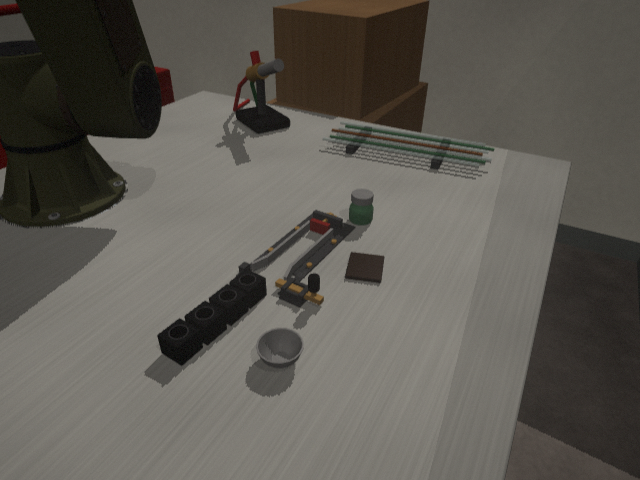

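The top view shows the rack with its mouth to the right (red pad near (277,268), knob (367,220)) and the row of four blocks at columns 378–471, rows 258–287. The cup is at (428,211), the plate at (306,209) and the jar at (233,244). The scene view agrees: push direction is about world +y, with the bolt on the +x side.

```bash
cat > h.py <<'E'
import numpy as np,cv2
def ray(c,uv,z):
    uv=np.atleast_2d(uv).astype(float); T=np.array(c["T"])
    d=np.c_[(uv[:,0]-c["cx"])/c["fx"],(uv[:,1]-c["cy"])/c["fy"],np.ones(len(uv))]@T[:3,:3].T
    o=T[:3,3]; return o+d*((z-o[2])/d[:,2])[:,None]
def cloud(c):
    v,u=np.mgrid[:480,:640]; Z=np.array(c["z_map"]); T=np.array(c["T"])
    P=np.stack([(u-c["cx"])/c["fx"]*Z,(v-c["cy"])/c["fy"]*Z,Z],-1)
    return P@T[:3,:3].T+T[:3,3]
E
python3 - <<'E'
from h import *
c=dict(np.load("pics/top.npz")); P=cloud(c); H=P[...,2]
print("bench",np.median(H[320:360,200:400]), "block",H[270,[390,412,436,460]],"knob",H[218:222,367],"rail",H[291,290:300:3])
hsv=cv2.cvtColor(c["image"],cv2.COLOR_RGB2HSV)
red=((hsv[...,0]<8)|(hsv[...,0]>172))&(hsv[...,1]>130)&(hsv[...,2]>60); red[:, :255]=0; red[:, 290:]=0; red[:240]=0;red[300:]=0
v,u=np.nonzero(red); print("red",len(u),u.min(),u.max(),v.min(),v.max(), ray(c,[[u.mean(),v.mean()]],25))
# block mask by height
b0=np.median(H[320:360,200:400])
m=((H-b0)>26)&((H-b0)<45); m[:250]=0;m[295:]=0;m[:,:374]=0;m[:,480:]=0
m=m.astype(np.uint8)
for x0,x1 in((374,400),(400,424),(424,447),(447,475)):
    k=m.copy();k[:,:x0]=0;k[:,x1:]=0
    v,u=np.nonzero(k); print(x0,len(u),ray(c,[[u.mean(),v.mean()]],36)[0].round(1))
k=((H-b0)>40);k[:205]=0;k[232:]=0;k[:,:355]=0;k[:,380:]=0
v,u=np.nonzero(k);print("knob",len(u),ray(c,[[u.mean(),v.mean()]],53))
# rails: heights 12..23
k=(((H-b0)>12)&((H-b0)<24));k[:240]=0;k[300:]=0;k[:,:245]=0;k[:,378:]=0
big=cv2.resize(c["image"][195:310,235:485,::-1],None,fx=3.2,fy=3.2,interpolation=cv2.INTER_CUBIC)
cv2.imwrite("pics/crop.png",cv2.convertScaleAbs(big,alpha=1.8))
for u in range(285,350,8):
    vv=np.nonzero(k[:,u])[0]; print(u,vv.tolist())
E
```

```text
bench 0.7489395054002443 block [37.7952026  36.10439029 36.61706662 37.7703242 ] knob [1157.65087711   56.09016767   54.29970012   54.98286217] rail [4.56986243 1.39111125 6.99205501 3.68213091]
red 95 273 278 259 278 [[548.48312959 144.39346387  25.        ]]
374 451 [537.4 -74.   36. ]
400 450 [ 533.8 -118.2   36. ]
424 450 [ 528.9 -164.2   36. ]
447 462 [ 522.2 -209.3   36. ]
knob 79 [[632.45358488 -34.94527039  53.        ]]
285 [256, 257, 258, 281, 282, 283]
293 [256, 257, 258, 259, 281, 282, 283, 284]
301 [256, 257, 258, 281, 283, 284]
309 [256, 257, 258, 281, 282, 283, 284]
317 [256, 257, 258, 259, 282, 283, 284]
325 [257, 258, 259, 282, 283, 284]
333 [257, 258, 259, 282, 283, 284]
341 [257, 258, 259, 282, 283, 284, 285]
349 [256, 257, 258, 284, 285, 286]
```

View pics/crop.png

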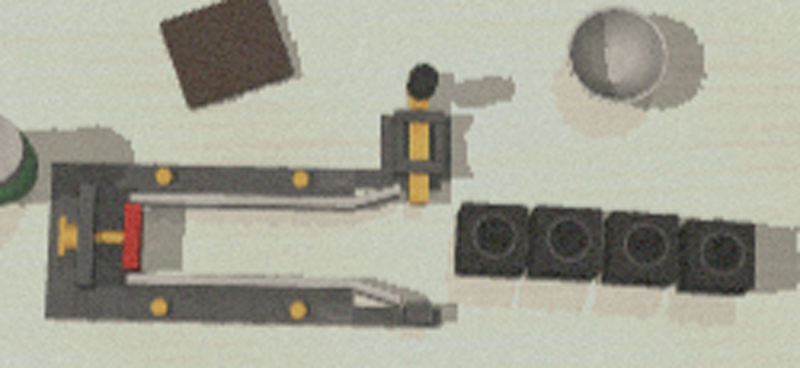

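The crop shows the row tilted a few degrees against the lane, with gaps of about 4–8 mm. I'll move above for a close view and turn the tool so its y lies along rack y.

Request:
drive_tool(rows=[0.2,0,0,-0.6,0,0,-1,0.2,0,0,-0.6,0,0,-1,0.2,0,0,-0.6,0,0,-1,0.2,0,0,-0.6,0,0,-1,0.2,0,0,-0.6,0,0,-1])

```text
time: 0.6
tcp_pos: [247.0, -491.3, 294.7]
eef_rot: [-180.0, -0.0, 55.6]
contact_force: [-0.2, 0.0, -0.1]
opening: 57.5
gripper_force: 0.0
```

Request:
drive_tool(rows=[0.2,0,0,-0.6,0,0,-1,0.2,0,0,-0.6,0,0,-1,0.2,0,0,-0.6,0,0,-1,0.2,0,0,-0.6,0,0,-1,0.2,0,0,-0.6,0,0,-1])

```text
time: 1.1
tcp_pos: [247.0, -491.3, 369.7]
eef_rot: [-180.0, -0.0, 84.2]
contact_force: [0.7, 0.3, -0.5]
opening: 19.9
gripper_force: 0.0
```

Request:
drive_tool(rows=[0.2,0.9,0.6,0,0,0,-0.3,0.2,0.9,0.6,0,0,0,0,0.2,0.9,0.6,0,0,0,0,0.2,0.9,0.6,0,0,0,0,0.2,0.9,0.6,0,0,0,0])

```text
time: 1.6
tcp_pos: [331.4, -384.3, 369.2]
eef_rot: [-180.0, -0.0, 85.7]
contact_force: [-0.0, 0.4, 0.9]
opening: 18.9
gripper_force: 0.0
```

Request:
drive_tool(rows=[0.2,0.9,0.6,0,0,0,0,0.2,0.9,0.6,0,0,0,0,0.2,0.9,0.6,0,0,0,0,0.2,0.9,0.6,0,0,0,0,0.2,0.9,0.6,0,0,0,0])

```text
time: 2.1
tcp_pos: [414.6, -277.8, 369.2]
eef_rot: [-180.0, -0.0, 85.7]
contact_force: [1.3, -0.4, 0.1]
opening: 18.9
gripper_force: 0.0
```

Request:
drive_tool(rows=[0.2,0.9,0.6,0,0,0,0,0.2,0.9,0.6,0,0,0,0,0.2,0.9,0.6,0,0,0,0,0.2,0,0,0,0,0,0])

```text
time: 2.5
tcp_pos: [465.2, -212.9, 369.0]
eef_rot: [-180.0, -0.0, 85.9]
contact_force: [0.2, -0.7, 0.8]
opening: 18.9
gripper_force: 0.0
```

Run:
```python
from rig import r
import cv2,numpy as np
c=r.capture("wrist"); np.savez("pics/w1.npz",**c)
cv2.imwrite("pics/w1.png",cv2.convertScaleAbs(c["image"][:,:,::-1],alpha=1.6)); print(c["fx"],c["cx"],c["cy"],np.round(c["T"],3).tolist())
s=r.sense();print(s["time"],s["tcp_pos"],s["eef_rot"],s["joint_pos"])
```

```text
381.9441054436323 317.80096744328534 238.87820878698233 [[0.997, -0.07, -0.018, 469.715], [-0.072, -0.969, -0.238, -144.53], [-0.0, 0.238, -0.971, 534.815], [0.0, 0.0, 0.0, 1.0]]
2.55 [ 464.41571084 -214.05910352  369.04853771] [-1.79956918e+02 -1.75405300e-02  8.58216434e+01] [-2.88492325e+01  8.29046655e+00  7.84364893e+01 -2.04680178e-03
  9.33195155e+01 -2.46710002e+01]
```

View pics/w1.png

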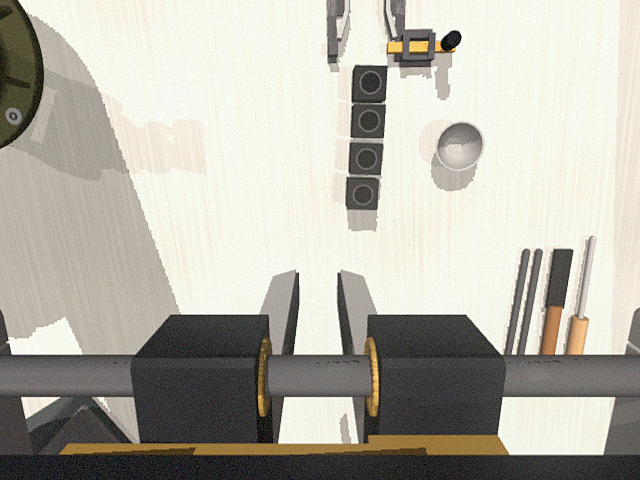

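The wrist view shows the four blocks at columns 347–387, rows 66–209, the cup at (460,146) and the mouth at the top edge. I'll shift forward so the rack is in view.

Request:
drive_tool(rows=[0.2,0.9,0.4,0,0,0,0,0.2,0.9,0.4,0,0,0,0,0.2,0.9,0.4,0,0,0,0,0.2,0.9,0.4,0,0,0,0,0.2,0.9,0.4,0,0,0,0])

```text
time: 3.05
tcp_pos: [522.3, -106.6, 369.4]
eef_rot: [-180.0, 0.0, 85.6]
contact_force: [-0.6, -0.8, 0.4]
opening: 19.0
gripper_force: 0.0
```

Request:
drive_tool(rows=[0.2,0.9,0.4,0,0,0,0,0.2,0.9,0.4,0,0,0,0,0.2,0,0,0,0,0,0,0.2,0,0,0,0,0,0])

```text
time: 3.45
tcp_pos: [545.3, -63.9, 369.2]
eef_rot: [-180.0, 0.0, 85.7]
contact_force: [-0.2, -0.3, -0.5]
opening: 18.4
gripper_force: 0.0
```

Run:
```python
from rig import r
from h import *
c=r.capture("wrist"); np.savez("pics/w2.npz",**c)
cv2.imwrite("pics/w2.png",cv2.convertScaleAbs(c["image"][:,:,::-1],alpha=1.6)); print(np.round(c["T"],3).tolist())
s=r.sense();print(s["time"],s["tcp_pos"],s["eef_rot"])
P=cloud(c);H=P[...,2]; img=c["image"]; hsv=cv2.cvtColor(img,cv2.COLOR_RGB2HSV)
k=((H>29)&(H<44)&(img.max(2)<70)).astype(np.uint8)
n,l,st,ce=cv2.connectedComponentsWithStats(k)
for i in range(1,n):
    if st[i,4]>100: 
        X=ray(c,ce[i],36)[0]; u=(l==i).astype(np.uint8)
        q=ray(c,np.argwhere(l==i)[:,::-1],36)[:,:2].astype(np.float32)
        print(i,st[i],X.round(1),cv2.minAreaRect(q))
red=((hsv[...,0]<8)|(hsv[...,0]>172))&(hsv[...,1]>130)&(hsv[...,2]>60)
n,l,st,ce=cv2.connectedComponentsWithStats(red.astype(np.uint8))
for i in range(1,n):
    if st[i,4]>30:
        q=P[l==i]; print("red",st[i],ce[i],ray(c,ce[i],25)[0].round(1),q.mean(0).round(1),q.min(0).round(1),q.max(0).round(1))
```

```text
[[0.997, -0.073, -0.018, 550.081], [-0.075, -0.968, -0.238, 4.67], [-0.0, 0.239, -0.971, 534.966], [0.0, 0.0, 0.0, 1.0]]
3.5 [545.21843113 -64.1651548  369.36952506] [-1.79983141e+02  1.42042416e-02  8.56623122e+01]
4 [300 191  29  31 819] [539.  -73.6  36. ] ((538.994873046875, -73.19908142089844), (39.86518478393555, 37.24296188354492), 85.69361877441406)
5 [300 224  29  31 817] [ 535.6 -117.8   36. ] ((535.675048828125, -117.91481018066406), (41.428497314453125, 37.89291000366211), 85.0516586303711)
7 [299 257  29  30 794] [ 530.2 -163.5   36. ] ((530.5435791015625, -163.6979522705078), (41.93376159667969, 38.31527328491211), 85.015625)
8 [298 288  27  29 721] [ 524.8 -209.    36. ] ((524.2277221679688, -208.26992797851562), (42.16476058959961, 36.812564849853516), 85.6982421875)
red [292  22  33  10 315] [308.13015873  26.62857143] [548.7 144.   25. ] [548.7 143.9  25. ] [528.8 138.3   2.4] [568.9 153.1  28.1]
```

View pics/w2.png

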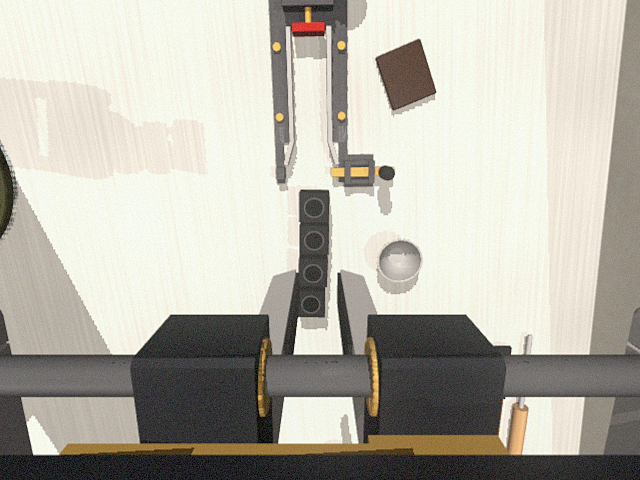

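The view shows the red pad at (308,27), brass screws at (276,47), (341,45), (279,117) and (341,116), the bolt bar at row 172 with the knob at (387,173), and the blocks down column ~312. Next I fit the rack frame and the block orientations.

Run:
```python
from h import *
c=dict(np.load("pics/w2.npz"));P=cloud(c);H=P[...,2];img=c["image"];hsv=cv2.cvtColor(img,cv2.COLOR_RGB2HSV)
gold=(hsv[...,0]>12)&(hsv[...,0]<30)&(hsv[...,1]>110)&(hsv[...,2]>80);gold[185:]=0
n,l,st,ce=cv2.connectedComponentsWithStats(gold.astype(np.uint8))
for i in range(1,n):
    if st[i,4]>15: print("gold",st[i],ce[i].round(1),np.median(P[l==i],0).round(1),ray(c,ce[i],8)[0].round(1))
k=(H>45)&(H<60)&(img.max(2)<80);k[:, :370]=0;k[:,:]&=True;k[:150]=0;k[195:]=0;k[:,400:]=0
v,u=np.nonzero(k);print("knob",len(u),ray(c,[[u.mean(),v.mean()]],53)[0].round(1))
# rail top points: 14<H<22 rack straight part
k=(H>15)&(H<22)
for lo,hi in((280,300),(320,340)):
    q=k.copy();q[:,:lo]=0;q[:,hi:]=0;q[:40]=0;q[140:]=0
    X=P[q]; 
    a=np.polyfit(X[:,1],X[:,0],1); print("rail",len(X),a, "x at y=80",np.polyval(a,80),"heading",90-np.degrees(np.arctan(a[0])))
# inner lane edge rows, cast at z=18 by gradient
# block side edges
kk=((H>29)&(H<44)&(img.max(2)<70)).astype(np.uint8);n,l,st,ce=cv2.connectedComponentsWithStats(kk)
for i in range(1,n):
    if st[i,4]>300 and 285<ce[i][0]<330 and ce[i][1]>185:
        out=[]
        rows=range(st[i,1]+4,st[i,1]+st[i,3]-4)
        for f in(np.min,np.max):
            pts=ray(c,[[f(np.nonzero(l[v]==i)[0]),v] for v in rows],36)
            a=np.polyfit(pts[:,1],pts[:,0],1);out+= [round(90-np.degrees(np.arctan(a[0])),1),round(np.polyval(a,pts[:,1].mean()),1)]
        cols=range(st[i,0]+5,st[i,0]+st[i,2]-5)
        for f in(np.min,np.max):
            pts=ray(c,[[u,f(np.nonzero(l[:,u]==i)[0])] for u in cols],36)
            a=np.polyfit(pts[:,0],pts[:,1],1);out+= [round(90+np.degrees(np.arctan(a[0])),1),round(pts[:,1].mean(),1)]
        print("blk",ce[i].round(1),out)
```

```text
gold [305   7   6  16  91] [307.5  14.3] [549.  158.8  20.9] [549.  162.5   8. ]
gold [337  41   8   9  61] [340.8  45. ] [588.3 124.8   7.5] [588.  124.6   8. ]
gold [272  42   9  10  62] [276.1  46.5] [506.5 129.1   7.6] [506.4 128.9   8. ]
gold [276 113   7   8  47] [279.  116.7] [501.8  44.2   7.4] [501.7  44.4   8. ]
gold [338 112   7   8  49] [341.1 115.6] [583.3  39.4   7.4] [583.4  39.6   8. ]
gold [331 167  14  10 123] [337.5 171.9] [574.  -32.5  16.4] [574.1 -33.1   8. ]
gold [351 167  18  10 177] [359.4 171.5] [602.6 -34.2  16.2] [603.7 -34.8   8. ]
gold [375 167   5   9  38] [376.6 170.8] [625.3 -34.5  16.7] [627.2 -35.6   8. ]
knob 163 [633.2 -35.4  53. ]
rail 478 [5.54950474e-02 5.14968058e+02] x at y=80 519.4076617642061 heading 86.82362608644854
rail 480 [5.39669824e-02 5.64935812e+02] x at y=80 569.2531703679068 heading 86.91091627039667
blk [314.  206.4] [np.float64(85.1), np.float64(520.7), np.float64(86.1), np.float64(557.4), np.float64(84.9), np.float64(-54.6), np.float64(85.7), np.float64(-93.1)]
blk [314.  239.1] [np.float64(85.1), np.float64(516.8), np.float64(84.9), np.float64(554.3), np.float64(84.9), np.float64(-98.4), np.float64(81.1), np.float64(-137.8)]
blk [312.7 271.6] [np.float64(85.0), np.float64(511.5), np.float64(83.4), np.float64(548.8), np.float64(83.5), np.float64(-143.9), np.float64(82.5), np.float64(-184.2)]
blk [311.4 302.6] [np.float64(83.1), np.float64(507.3), np.float64(85.9), np.float64(542.5), np.float64(85.9), np.float64(-188.6), np.float64(85.7), np.float64(-229.3)]
```

The rack axis has heading 86.87° and passes through world x = 544.5 at y = 80, with the origin at s ≈ 176.9 along it. In rack coordinates the blocks sit at x ≈ -221, -265, -311 and -357 mm and y ≈ -3, -2, +1 and +4.5 mm. I'll straddle the row and pinch each block gently onto the lane axis, then push.

Request:
drive_tool(rows=[0.64,-0.4,-0.34,0.95,0,0,-0.21,0.64,0,0,0.95,0,0,0,0.64,0,0,0.95,0,0,0,0.64,0,0,0.95,0,0,0,0.64,0,0,0.95,0,0,0])

```text
time: 4.0
tcp_pos: [535.8, -73.7, 250.0]
eef_rot: [180.0, 0.0, 86.8]
contact_force: [0.5, 1.1, 0.1]
opening: 55.4
gripper_force: 0.0
```

Request:
drive_tool(rows=[0.64,0,0,0.95,0,0,0,0.64,0,0,0.95,0,0,0,0.64,0,0,0.95,0,0,0,0.64,0,0,0.95,0,0,0,0.64,0,0,0.95,0,0,0])

```text
time: 4.5
tcp_pos: [535.9, -73.7, 131.3]
eef_rot: [180.0, 0.0, 86.8]
contact_force: [0.6, -0.6, -0.3]
opening: 60.4
gripper_force: 0.0
```

Request:
drive_tool(rows=[0.64,0,0,0.95,0,0,0,0.64,0,0,0.95,0,0,0,0.64,0,0,0.5,0,0,0,0.64,0,0,0,0,0,0,0.64,0,0,0,0,0,0])

```text
time: 5.0
tcp_pos: [536.7, -72.9, 72.9]
eef_rot: [179.9, 0.0, 86.9]
contact_force: [0.6, -0.2, -0.5]
opening: 60.2
gripper_force: 0.0
```

```bash
cat >> h.py <<'E'
def rack(p):
    x,y=p[0],p[1]; return np.round([.0546*x+.9985*y-176.9, -.9985*(x-544.5)+.0546*(y-80)],1)
E
python3 - <<'E'
from rig import r
from h import *
s=r.sense();print(s["time"],s["tcp_pos"],s["eef_rot"],s["opening"],rack(s["tcp_pos"]))
E
```

```text
5.0 [536.6963771  -72.94398145  72.85678394] [1.79946666e+02 1.12832202e-02 8.68740445e+01] 60.209908423439444 [-220.4   -0.6]
```

Request:
drive_tool(rows=[0.64,0,-0.02,0.7,0,0,0,0.64,0,0,0.7,0,0,0,0.64,0,0,0.6,0,0,0,0.64,0,0,0,0,0,0], squeeze=4)

```text
time: 5.4
tcp_pos: [535.4, -72.3, 21.0]
eef_rot: [-179.9, -0.0, 86.9]
contact_force: [0.4, -0.1, 0.7]
opening: 60.0
gripper_force: 0.0
```

Request:
drive_tool(rows=[0.54,0,0,0,0,0,0,0.49,0,0,0,0,0,0,0.45,0,0,0,0,0,0,0.42,0,0,0,0,0,0,0.41,0,0,0,0,0,0], squeeze=4)

```text
time: 5.9
tcp_pos: [536.4, -72.4, 22.6]
eef_rot: [179.9, 0.0, 86.9]
contact_force: [1.4, 0.7, 6.2]
opening: 40.1
gripper_force: 4.0
```

Request:
drive_tool(rows=[0.5,0,0,0,0,0,0,0.6,0,0,0,0,0,0,0.64,0,0,0,0,0,0,0.64,-0.9,0,0,0,0,0,0.64,-0.88,0,0,0,0,0])

```text
time: 6.4
tcp_pos: [533.4, -117.0, 21.8]
eef_rot: [-180.0, -0.0, 87.0]
contact_force: [0.4, 0.0, -0.5]
opening: 59.9
gripper_force: 0.0
```

Request:
drive_tool(rows=[0.64,0,0,0,0,0,0,0.5,0,0,0,0,0,0,0.45,0,0,0,0,0,0,0.42,0,0,0,0,0,0,0.41,0,0,0,0,0,0])

```text
time: 6.9
tcp_pos: [533.5, -116.2, 21.9]
eef_rot: [-180.0, -0.0, 86.9]
contact_force: [0.6, 1.6, 0.4]
opening: 40.0
gripper_force: 4.0
```

Run:
```python
from rig import r
from h import *
s=r.sense();print(s["time"],s["tcp_pos"],s["eef_rot"],s["opening"],s["gripper_force"],s["contact_force"],rack(s["tcp_pos"]))
```

```text
6.9 [ 533.50995456 -116.18533769   21.9003249 ] [-1.79990909e+02 -7.03740713e-03  8.69456058e+01] 40.03449087625031 3.9836539328098297 [0.63900387 1.55820602 0.43530038] [-263.8    0.3]
```

Good; same for blocks 3 and 4.

Request:
drive_tool(rows=[0.5,0,0,0,0,0,0,0.6,0,0,0,0,0,0,0.64,0,0,0,0,0,0,0.64,-0.95,0,0,0,0,0,0.64,-0.95,0,0,0,0,0])

```text
time: 7.4
tcp_pos: [531.0, -164.5, 22.0]
eef_rot: [180.0, 0.0, 87.0]
contact_force: [-0.5, -0.0, 0.1]
opening: 60.2
gripper_force: 0.0
```

Request:
drive_tool(rows=[0.64,0,0,0,0,0,0,0.5,0,0,0,0,0,0,0.45,0,0,0,0,0,0,0.42,0,0,0,0,0,0,0.41,0,0,0,0,0,0])

```text
time: 7.9
tcp_pos: [531.0, -163.6, 21.9]
eef_rot: [-180.0, -0.0, 86.9]
contact_force: [-0.9, 0.4, -0.5]
opening: 40.6
gripper_force: 3.9
```

Request:
drive_tool(rows=[0.5,0,0,0,0,0,0,0.6,0,0,0,0,0,0,0.64,0,0,0,0,0,0,0.64,-0.9,0,0,0,0,0,0.64,-0.9,0,0,0,0,0])

```text
time: 8.4
tcp_pos: [528.6, -209.4, 22.0]
eef_rot: [180.0, 0.0, 87.0]
contact_force: [-0.6, -0.1, -0.0]
opening: 60.0
gripper_force: 0.0
```

Request:
drive_tool(rows=[0.64,0,0,0,0,0,0,0.5,0,0,0,0,0,0,0.45,0,0,0,0,0,0,0.42,0,0,0,0,0,0,0.41,0,0,0,0,0,0])

```text
time: 8.9
tcp_pos: [528.5, -208.6, 21.9]
eef_rot: [-180.0, -0.0, 86.9]
contact_force: [0.4, 0.8, -0.5]
opening: 40.4
gripper_force: 4.0
```

Run:
```python
from rig import r
from h import *
s=r.sense();print(s["time"],s["tcp_pos"],s["eef_rot"],s["opening"],s["gripper_force"],s["contact_force"],rack(s["tcp_pos"]))
```

```text
8.9 [ 528.52833938 -208.55267669   21.89995871] [-1.79988396e+02 -8.25273327e-03  8.69440196e+01] 40.35467271797099 3.977245017886162 [ 0.38051694  0.81686875 -0.54642565] [-3.563e+02  2.000e-01]
```

Request:
drive_tool(rows=[0.5,0,0,0,0,0,0,0.6,0,0,0,0,0,0,0.64,0,0,0,0,0,0,0.64,-0.9,0,0,0,0,0,0.64,-0.9,0,0,0,0,0])

```text
time: 9.4
tcp_pos: [526.2, -254.3, 22.1]
eef_rot: [180.0, 0.0, 87.0]
contact_force: [0.5, 0.2, 0.0]
opening: 60.0
gripper_force: 0.0
```

Request:
drive_tool(rows=[0.64,0,0,0,0,0,0,0.15,0,0,0,0,0,0,0.15,0,0,0,0,0,0,0.15,0,0,0,0,0,0,0.15,0,0,0,0,0,0])

```text
time: 9.9
tcp_pos: [526.2, -253.5, 22.0]
eef_rot: [-180.0, -0.0, 86.9]
contact_force: [0.1, 0.0, 0.3]
opening: 31.7
gripper_force: 0.0
```

Request:
drive_tool(rows=[0.15,0,0,0,0,0,0,0.15,0,0,0,0,0,0,0.15,0.2,0,0,0,0,0,0.15,0.2,0,0,0,0,0,0.15,0.2,0,0,0,0,0])

```text
time: 10.4
tcp_pos: [526.9, -238.6, 21.9]
eef_rot: [-180.0, 0.0, 86.9]
contact_force: [0.4, -1.8, -0.8]
opening: 14.3
gripper_force: 0.4
```

Request:
drive_tool(rows=[0.15,0.16,0,0,0,0,0,0.15,0.16,0,0,0,0,0,0.15,0.16,0,0,0,0,0,0.15,0.16,0,0,0,0,0,0.15,0.16,0,0,0,0,0])

```text
time: 10.9
tcp_pos: [528.0, -219.0, 22.0]
eef_rot: [180.0, 0.0, 86.9]
contact_force: [-0.5, -2.2, 0.1]
opening: 14.1
gripper_force: 1.4
```

```bash
cat > look.py <<'E'
import sys
from rig import r
from h import *
s=r.sense();print(s["time"],s["tcp_pos"],s["eef_rot"],s["opening"],s["contact_force"],rack(s["tcp_pos"]))
c=r.capture("top");P=cloud(c);H=P[...,2];img=c["image"]
k=((img.max(2)<60)&(H>28)&(H<44)).astype(np.uint8);k[:245]=0;k[300:]=0;k[:,:270]=0;k[:,490:]=0
n,l,st,ce=cv2.connectedComponentsWithStats(k)
for i in range(1,n):
    if st[i,4]>100: print(st[i],rack(ray(c,ce[i],36)[0]))
big=cv2.resize(img[195:310,235:485,::-1],None,fx=3.2,fy=3.2,interpolation=cv2.INTER_CUBIC)
cv2.imwrite(f"pics/{sys.argv[1]}.png",cv2.convertScaleAbs(big,alpha=1.8))
E
python3 look.py t2
```

```text
10.9 [ 527.96212268 -218.96525258   21.96353242] [1.79997196e+02 1.21541954e-02 8.69011540e+01] 14.134907059770773 [-0.53388314 -2.18231309  0.13319879] [-3.667e+02  2.000e-01]
[ 376  260   80   23 1603] [-270.7    1.5]
```

View pics/t2.png

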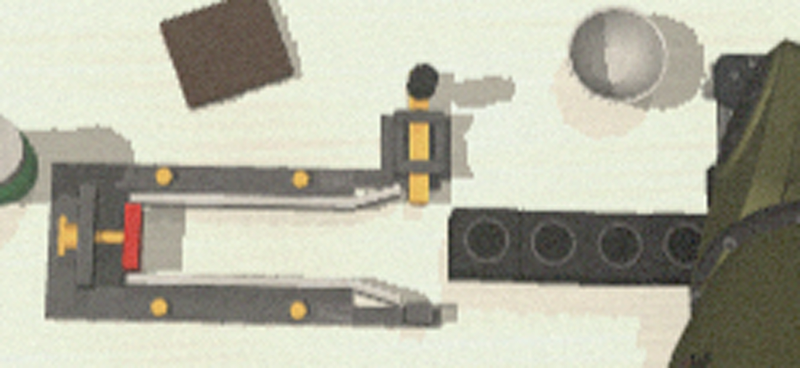

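The crop shows a closed, straight row (columns 450–700, rows 210–285) centred on the lane, with every gap gone and the front still outside the mouth. Now I push it in.

Request:
drive_tool(rows=[0.15,0.2,0,0,0,0,0,0.15,0.2,0,0,0,0,0,0.15,0.2,0,0,0,0,0,0.15,0.2,0,0,0,0,0,0.15,0.2,0,0,0,0,0])

```text
time: 11.45
tcp_pos: [529.4, -193.7, 22.0]
eef_rot: [180.0, 0.0, 86.9]
contact_force: [0.7, -3.8, -0.3]
opening: 14.1
gripper_force: 1.7
```

Request:
drive_tool(rows=[0.15,0.2,0,0,0,0,0,0.15,0.2,0,0,0,0,0,0.15,0.2,0,0,0,0,0,0.15,0.2,0,0,0,0,0,0.15,0.2,0,0,0,0,0])

```text
time: 11.95
tcp_pos: [530.7, -168.8, 22.0]
eef_rot: [180.0, 0.0, 86.9]
contact_force: [-1.3, -3.8, 1.2]
opening: 14.0
gripper_force: 1.9
```

Request:
drive_tool(rows=[0.15,0.2,0,0,0,0,0,0.15,0.2,0,0,0,0,0,0.15,0.2,0,0,0,0,0,0.15,0.2,0,0,0,0,0,0.15,0.2,0,0,0,0,0])

```text
time: 12.45
tcp_pos: [532.0, -143.8, 22.0]
eef_rot: [180.0, 0.0, 86.9]
contact_force: [0.1, -4.2, 1.3]
opening: 14.1
gripper_force: 2.1
```

```bash
python3 look.py t3
```

```text
12.45 [ 532.03060856 -143.82937999   21.96113992] [1.79999903e+02 1.99991419e-03 8.69064837e+01] 14.138029026313374 [ 0.13261807 -4.22693329  1.31451032] [-2.915e+02  2.000e-01]
[ 337  259   73   23 1478] [-190.1    1.6]
```

View pics/t3.png

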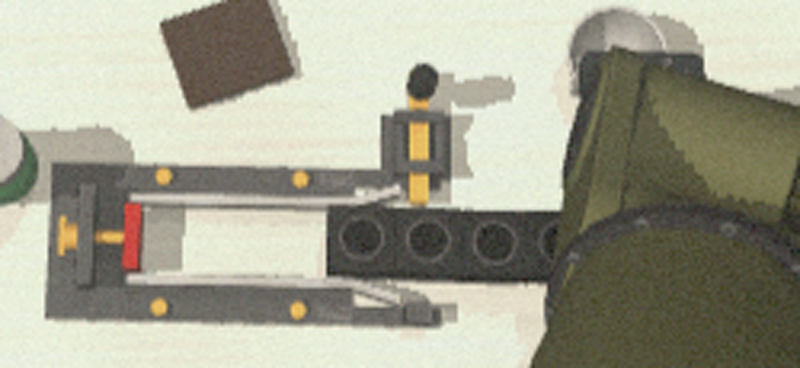

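The front block is in the lane (row columns 328–560), straight and closed, with about 4 N of sliding friction. I'll keep pushing.

Request:
drive_tool(rows=[0.15,0.2,0,0,0,0,0,0.15,0.2,0,0,0,0,0,0.15,0.2,0,0,0,0,0,0.15,0.2,0,0,0,0,0,0.15,0.2,0,0,0,0,0])

```text
time: 13.0
tcp_pos: [533.4, -118.9, 22.0]
eef_rot: [180.0, 0.0, 86.9]
contact_force: [0.2, -4.6, 2.3]
opening: 14.1
gripper_force: 2.2
```

Request:
drive_tool(rows=[0.15,0.2,0,0,0,0,0,0.15,0.2,0,0,0,0,0,0.15,0.2,0,0,0,0,0,0.15,0.2,0,0,0,0,0,0.15,0.2,0,0,0,0,0])

```text
time: 13.5
tcp_pos: [534.7, -93.9, 22.0]
eef_rot: [180.0, 0.0, 86.9]
contact_force: [-0.3, -4.7, 2.7]
opening: 13.9
gripper_force: 2.4
```

Request:
drive_tool(rows=[0.15,0.2,0,0,0,0,0,0.15,0.2,0,0,0,0,0,0.15,0.2,0,0,0,0,0,0.15,0.16,0,0,0,0,0,0.15,0.16,0,0,0,0,0])

```text
time: 14.0
tcp_pos: [536.0, -71.0, 22.0]
eef_rot: [-180.0, 0.0, 86.9]
contact_force: [-0.6, -4.9, 3.0]
opening: 14.3
gripper_force: 2.5
```

Request:
drive_tool(rows=[0.15,0.16,0,0,0,0,0,0.15,0.12,0,0,0,0,0,0.15,0.08,0,0,0,0,0,0.15,0.04,0,0,0,0,0,0.15,0.04,0,0,0,0,0])

```text
time: 14.5
tcp_pos: [536.5, -60.3, 21.9]
eef_rot: [-180.0, 0.0, 86.9]
contact_force: [-0.4, -5.4, 2.7]
opening: 14.2
gripper_force: 2.6
```

```bash
python3 look.py t4
```

```text
14.5 [536.51524281 -60.33510754  21.93429427] [-1.79995105e+02  1.61350530e-03  8.69035850e+01] 14.231317705059077 [-0.42933937 -5.44841071  2.73485224] [-207.9    0.3]
[ 294  259   65   23 1346] [-100.3    1.8]
```

View pics/t4.png

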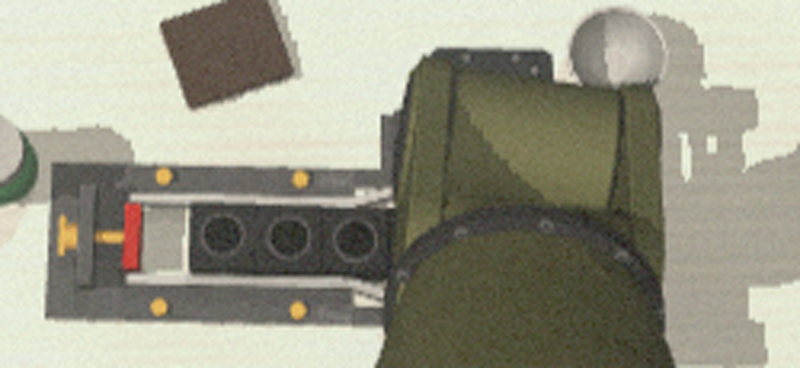

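The row lies straight in the lane, its front face at crop column ~188 and about 32–40 mm from the pad. I'll approach the last stretch slowly.

Request:
drive_tool(rows=[0.15,0.16,0,0,0,0,0,0.15,0.2,0,0,0,0,0,0.15,0.2,0,0,0,0,0,0.15,0.2,0,0,0,0,0,0.15,0.12,0,0,0,0,0])

```text
time: 15.05
tcp_pos: [537.7, -38.2, 21.9]
eef_rot: [-180.0, 0.0, 86.9]
contact_force: [-0.5, -5.7, 3.1]
opening: 14.0
gripper_force: 2.7
```

Request:
drive_tool(rows=[0.15,0.08,0,0,0,0,0,0.15,0.04,0,0,0,0,0,0.15,0.04,0,0,0,0,0])

```text
time: 15.35
tcp_pos: [537.9, -34.4, 22.0]
eef_rot: [-180.0, 0.0, 86.9]
contact_force: [-0.1, -5.6, 2.8]
opening: 13.9
gripper_force: 2.7
```

```bash
cat > s.py <<'E'
from rig import r
from h import *
s=r.sense();print(s["time"],s["tcp_pos"].round(2),s["contact_force"].round(2),s["wrist_torque"].round(3),rack(s["tcp_pos"]))
E
python3 s.py
```

```text
15.35 [537.93 -34.45  21.96] [-0.12 -5.59  2.84] [-0.946  0.031  0.036] [-181.9    0.3]
```

Request:
drive_tool(rows=[0.15,0.02,0,0,0,0,0,0.15,0.02,0,0,0,0,0,0.15,0.02,0,0,0,0,0,0.15,0.02,0,0,0,0,0])

```text
time: 15.75
tcp_pos: [538.0, -32.5, 22.0]
eef_rot: [-180.0, 0.0, 86.9]
contact_force: [-0.0, -5.7, 4.0]
opening: 14.2
gripper_force: 2.7
```

Request:
drive_tool(rows=[0.15,0.02,0,0,0,0,0,0.15,0.02,0,0,0,0,0,0.15,0.02,0,0,0,0,0])

```text
time: 16.05
tcp_pos: [538.1, -31.0, 21.9]
eef_rot: [-180.0, 0.0, 86.9]
contact_force: [0.2, -5.9, 3.6]
opening: 14.3
gripper_force: 2.7
```

Request:
drive_tool(rows=[0.15,0.02,0,0,0,0,0,0.15,0.02,0,0,0,0,0,0.15,0.02,0,0,0,0,0])

```text
time: 16.35
tcp_pos: [538.2, -29.8, 22.0]
eef_rot: [-180.0, 0.0, 86.9]
contact_force: [-0.3, -10.8, 3.5]
opening: 14.0
gripper_force: 5.6
```

Request:
drive_tool(rows=[0.15,0.004,0,0,0,0,0])

```text
time: 16.45
tcp_pos: [538.2, -29.8, 21.9]
eef_rot: [-180.0, 0.0, 86.9]
contact_force: [-1.6, -10.3, 2.8]
opening: 14.0
gripper_force: 4.8
```

Request:
drive_tool(rows=[0.15,0.01,0,0,0,0,0])

```text
time: 16.55
tcp_pos: [538.2, -29.8, 22.0]
eef_rot: [-180.0, 0.1, 86.9]
contact_force: [-1.2, -12.9, 3.6]
opening: 14.1
gripper_force: 6.2
```

Request:
drive_tool(rows=[0.15,0.009,0,0,0,0,0,0.15,0,0,0,0,0,0])

```text
time: 16.75
tcp_pos: [538.2, -29.8, 22.0]
eef_rot: [180.0, 0.1, 86.9]
contact_force: [-1.6, -11.8, 2.9]
opening: 13.9
gripper_force: 6.3
```

Request:
drive_tool(rows=[0.15,0.012,0,0,0,0,0,0.15,0,0,0,0,0,0])

```text
time: 16.95
tcp_pos: [538.2, -29.8, 22.0]
eef_rot: [-180.0, 0.1, 86.9]
contact_force: [-1.1, -13.7, 2.9]
opening: 14.0
gripper_force: 7.5
```

Request:
drive_tool(rows=[0.15,0.01,0,0,0,0,0,0.15,0,0,0,0,0,0,0.15,0,0,0,0,0,0,0.15,0,0,0,0,0,0,0.15,0,0,0,0,0,0])

```text
time: 17.45
tcp_pos: [538.2, -29.8, 22.0]
eef_rot: [-180.0, 0.1, 86.9]
contact_force: [-2.1, -17.4, 3.6]
opening: 14.1
gripper_force: 8.5
```

Request:
drive_tool(rows=[0.15,-0.004,0,0,0,0,0,0.15,0,0,0,0,0,0,0.15,0,0,0,0,0,0])

```text
time: 17.75
tcp_pos: [538.2, -29.8, 22.0]
eef_rot: [-180.0, 0.1, 86.9]
contact_force: [-1.5, -16.0, 3.6]
opening: 13.7
gripper_force: 8.1
```

Contact came at TCP x ≈ -177 with about 10 N net on the pad, held for over a second. Now I back off, lift and go round to the outer side of the knob.

Request:
drive_tool(rows=[0.15,-0.04,0,0,0,0,0,0.15,-0.2,0,0,0,0,0,0.15,-0.6,0,0,0,0,0,0,-0.8,0,0,0,0,0,0,0,0,-0.8,0,0,0])

```text
time: 18.25
tcp_pos: [534.4, -71.3, 40.0]
eef_rot: [-179.7, -0.0, 86.8]
contact_force: [0.2, 0.8, 0.5]
opening: 1.6
gripper_force: 0.0
```

Request:
drive_tool(rows=[0,0,0,-0.8,0,0,0,0,0,0,-0.8,0,0,0,0,0,0.87,0,0,0,0,0,0,0.87,0,0,0,0,0,0,0.87,0,0,0,0])

```text
time: 18.75
tcp_pos: [601.8, -73.6, 81.9]
eef_rot: [-180.0, -0.0, 86.9]
contact_force: [0.1, 0.5, 0.1]
opening: 0.6
gripper_force: 0.0
```

Request:
drive_tool(rows=[0,0,0.87,0,0,0,0,0,0.5,0.87,0,0,0,0,0,0.5,0.87,0,0,0,0,0,0.64,0,0,0,0,0,0,0,0,0,0,0,0])

```text
time: 19.25
tcp_pos: [668.1, -34.2, 81.2]
eef_rot: [-179.9, -0.0, 87.0]
contact_force: [-0.3, 0.3, -0.8]
opening: 0.6
gripper_force: 0.0
```

```bash
python3 s.py
cat > k.py <<'E'
import sys
from rig import r
from h import *
c=r.capture("wrist");img=c["image"];cv2.imwrite(f"pics/{sys.argv[1]}.png",cv2.convertScaleAbs(img[:,:,::-1],alpha=1.6))
np.savez(f"pics/{sys.argv[1]}.npz",**c)
c=r.capture("top");img=c["image"];H=cloud(c)[...,2]
big=cv2.resize(img[195:310,235:485,::-1],None,fx=3.2,fy=3.2,interpolation=cv2.INTER_CUBIC)
cv2.imwrite(f"pics/{sys.argv[1]}t.png",cv2.convertScaleAbs(big,alpha=1.8))
E
python3 k.py k1
```

```text
19.25 [668.1  -34.2   81.17] [-0.25  0.3  -0.85] [-0.026 -0.079 -0.04 ] [-174.6 -129.7]
```

View pics/k1t.png

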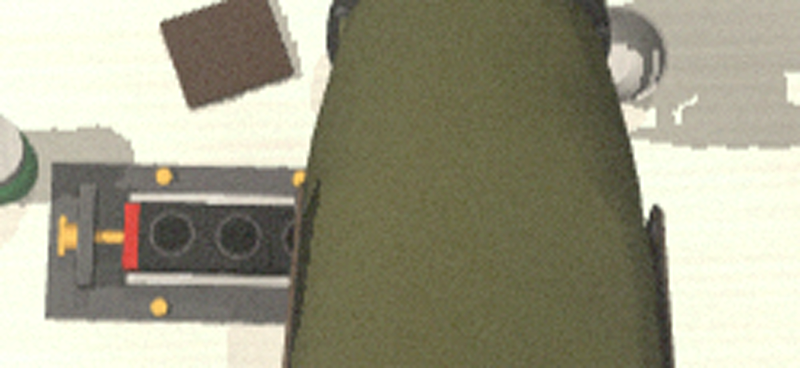

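The front block sits against the red pad (crop column ~138). I'll lower beside the knob and push it.

Request:
drive_tool(rows=[0,-0.14,0,0.8,0,0,0,0,0,0,0.85,0,0,0,0,0,0,0,0,0,0,0,0,-0.2,0,0,0,0,0,0,-0.2,0,0,0,0])

```text
time: 19.85
tcp_pos: [658.4, -38.7, 42.1]
eef_rot: [179.9, 0.0, 86.9]
contact_force: [0.2, -0.3, 0.1]
opening: 0.0
gripper_force: 0.0
```

Request:
drive_tool(rows=[0,0,-0.2,0,0,0,0,0,0,-0.2,0,0,0,0,0,0,-0.2,0,0,0,0,0,0,-0.2,0,0,0,0,0,0,-0.2,0,0,0,0])

```text
time: 20.35
tcp_pos: [633.2, -37.0, 41.0]
eef_rot: [180.0, -0.0, 86.9]
contact_force: [1.6, -0.6, 2.3]
opening: -0.1
gripper_force: 1.4
```

```bash
python3 s.py
```

```text
20.35 [633.19 -36.96  40.96] [ 1.64 -0.58  2.26] [-0.043 -0.539 -0.041] [-179.2  -94.9]
```

Request:
drive_tool(rows=[0,0,-0.2,0,0,0,0,0,0,-0.2,0,0,0,0,0,0,-0.2,0,0,0,0,0,0,-0.2,0,0,0,0,0,0,-0.16,0,0,0,0])

```text
time: 20.85
tcp_pos: [609.0, -35.6, 40.7]
eef_rot: [-180.0, -0.0, 86.9]
contact_force: [2.6, 0.7, 1.9]
opening: 0.5
gripper_force: 1.3
```

Request:
drive_tool(rows=[0,0,-0.08,0,0,0,0,0,0,-0.06,0,0,0,0,0,0,-0.06,0,0,0,0])

```text
time: 21.15
tcp_pos: [604.4, -35.4, 40.7]
eef_rot: [-180.0, -0.0, 86.9]
contact_force: [2.4, 0.8, 1.7]
opening: 0.5
gripper_force: 1.3
```

```bash
python3 s.py
```

```text
21.15 [604.41 -35.4   40.66] [2.43 0.8  1.73] [ 0.091 -0.493 -0.049] [-179.3  -66.1]
```

Request:
drive_tool(rows=[0,0,-0.05,0,0,0,0,0,0,-0.05,0,0,0,0,0,0,-0.05,0,0,0,0])

```text
time: 21.45
tcp_pos: [600.7, -35.2, 40.7]
eef_rot: [-180.0, -0.0, 86.9]
contact_force: [2.5, 1.1, 2.1]
opening: 0.9
gripper_force: 1.3
```

Request:
drive_tool(rows=[0,0,-0.04,0,0,0,0,0,0,-0.04,0,0,0,0])

```text
time: 21.65
tcp_pos: [599.8, -35.2, 41.0]
eef_rot: [179.8, -0.0, 86.9]
contact_force: [14.9, 0.8, -4.1]
opening: 0.3
gripper_force: 7.6
```

Request:
drive_tool(rows=[0,0,-0.03,0,0,0,0,0,0,-0.03,0,0,0,0])

```text
time: 21.85
tcp_pos: [599.6, -35.2, 41.2]
eef_rot: [179.6, 0.0, 86.9]
contact_force: [24.3, 0.1, -11.1]
opening: 0.6
gripper_force: 12.1
```

The bolt hit its hard end. I'll back off, lift clear and check.

Request:
drive_tool(rows=[0,0,0.1,0,0,0,0,0,0,0.4,0,0,0,0,0,0,0.8,0,0,0,0,0,0,0,-0.9,0,0,0,0,0,0,-0.9,0,0,0])

```text
time: 22.35
tcp_pos: [628.9, -36.8, 84.9]
eef_rot: [-179.8, -0.0, 86.9]
contact_force: [0.1, -0.0, 1.3]
opening: 0.7
gripper_force: 0.0
```

Request:
drive_tool(rows=[0,-0.9,0,-0.9,0,0,0,0,-0.9,0,-0.9,0,0,0,0,-0.9,0,-0.9,0,0,0,0,-0.9,0,-0.9,0,0,0,0,-0.9,0,-0.9,0,0,0])

```text
time: 22.85
tcp_pos: [622.9, -150.0, 198.6]
eef_rot: [-179.9, -0.0, 86.9]
contact_force: [0.9, -1.0, 0.0]
opening: 0.6
gripper_force: 0.0
```

Request:
drive_tool(rows=[0,-0.9,0,-0.9,0,0,0,0,-0.9,0,0,0,0,0,0,-0.9,0,0,0,0,0,0,-0.9,0,0,0,0,0,0,0,0,0,0,0,0])

```text
time: 23.35
tcp_pos: [617.8, -241.3, 219.8]
eef_rot: [-179.9, -0.0, 86.8]
contact_force: [-0.0, 0.2, -1.0]
opening: 0.6
gripper_force: 0.0
```

```bash
python3 k.py k2; python3 s.py
```

```text
23.45 [ 618.42 -238.88  220.08] [-0.41  0.55 -0.02] [ 0.021 -0.063 -0.042] [-381.7  -91.2]
```

View pics/k2t.png

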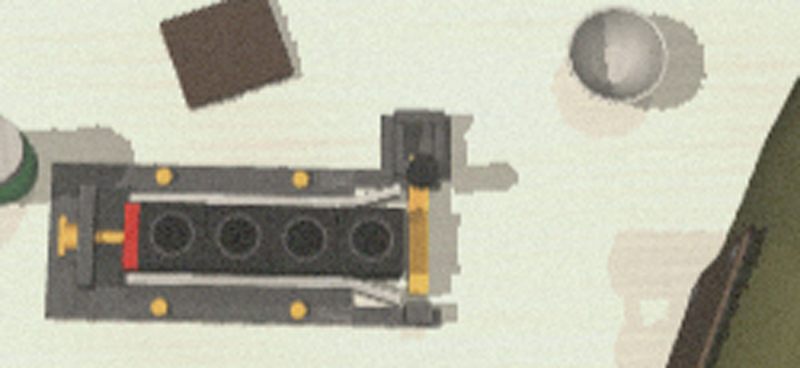

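The four blocks stand in one closed row against the red pad. The bolt crosses the lane behind them (bar at crop column ~419, tip at row ~290), and the cup, jar and plate haven't moved. Handing in.

```bash
python3 -c "
from rig import r
print(r.sign_off())"
```

```text
the job is handed in; nothing more can be done
None
```

I handed the job in at about 23.5 s of 62 s: the row is closed and home against the red pad, which I pressed with about 10 N (estimated from the wrist force), and the bolt is against its hard end. The final picture shows the cup, jar and plate where they were; the sign-off returned no verdict.

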